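Index the tube carousel to the reader

TASK

Press down the yellow indexing plunger on the tube carousel with a fingertip, and with it pressed turn the table one hole, by the short way, so that the red-capped tube comes to stand in front of the reader post; the plunger must finish sprung right up again, locked in that hole. Only press and push: leave all tubes standing in their cups, do not press hard, do not turn the other way or past the hole, and leave the other things on the bench where they are.

Things in the scene. Friction and masses are not known exactly. Their poses are not given: they have to be found in the camera images.
- plunger (a joint): Travel of the plunger, m: 0 = up, its pin locked in a hole; 0.010 = pressed straight down to its stop (spring: 3 N at the top, 6 N at the bottom). The table turns freely once it is 8 mm or more down and is locked while it is less than 5 mm down. Between holes it stays about 8 mm down; let up at a hole it springs up, its round-nosed pin centring the table from up to 2 mm (1.5 degrees) off.
- plunger_top (a point): Centre of the floor of the plunger's cap: a round yellow thumb dish, 46 mm outside, 40 mm inside, with a rim 5 mm high round it. When up, this point is 86 mm above the bench (the rim's top 91 mm). The plunger is carried by the turntable, 85 mm from its axis, and turns with it. Pushing a pressed fingertip along the circle carries the dish and the table along by friction and by the rim.
- turntable (a joint): Angle of the carousel's table, rad, positive counter-clockwise seen from above; 0 at the start, locked. Holes lie every 60 degrees (1.047 rad). It turns easily about a vertical axis (about 1 N at the plunger) and stays where it is left.
- axis (a point): Centre of the turntable on its upper face, 40 mm above the bench; the vertical turning axis passes through it. The turntable is a round aluminium plate, 240 mm in diameter, on a grey base, with a black hub, five blue cups 80 mm from the axis at 60 degree spacing, and the plunger in the sixth place.
- reading_place (a point): The place in front of the reader post, on the base (does not turn), 80 mm from the axis at half tube height (73 mm above the bench). The reader is a white post with a green top, 112 mm tall, 50 mm wide, fixed at the rim of the base on the side opposite to where the plunger stands at the start; a white-capped tube stands here at the start. The carousel's place and direction on the bench vary.
- tube_red_centre (a point): Sample tube, red cap on top: clear body 28 mm diameter, 50 mm tall, cap 32 mm diameter and 15 mm thick, 65 mm in all. Stands loose, upright, in a cup of the turntable (cups 25 mm high, 31 mm inside). The point is the tube's axis half-way up (33 mm above its foot). At the start it is one hole (60 degrees) to one side or the other of the reader; this is the tube to bring to the reader.
- tube_blue_centre (a point): Sample tube, blue cap on top: clear body 28 mm diameter, 50 mm tall, cap 32 mm diameter and 15 mm thick, 65 mm in all. Stands loose, upright, in a cup of the turntable (cups 25 mm high, 31 mm inside). The point is the tube's axis half-way up (33 mm above its foot). At the start one hole from the reader on the side opposite to the red one.
- tube_white_a_centre (a point): Sample tube, white cap on top: clear body 28 mm diameter, 50 mm tall, cap 32 mm diameter and 15 mm thick, 65 mm in all. Stands loose, upright, in a cup of the turntable (cups 25 mm high, 31 mm inside). The point is the tube's axis half-way up (33 mm above its foot). At the reader at the start.
- tube_white_b_centre (a point): Sample tube, white cap on top: clear body 28 mm diameter, 50 mm tall, cap 32 mm diameter and 15 mm thick, 65 mm in all. Stands loose, upright, in a cup of the turntable (cups 25 mm high, 31 mm inside). The point is the tube's axis half-way up (33 mm above its foot). Beside the plunger, 60 degrees from it.
- tube_white_c_centre (a point): Sample tube, white cap on top: clear body 28 mm diameter, 50 mm tall, cap 32 mm diameter and 15 mm thick, 65 mm in all. Stands loose, upright, in a cup of the turntable (cups 25 mm high, 31 mm inside). The point is the tube's axis half-way up (33 mm above its foot). Beside the plunger, 60 degrees from it.
- tube_rack: Bystander: green rack 56 x 116 mm with two capped tubes in it, 93 mm tall, loose, to the right of the carousel; origin under its centre.
- jar: Bystander: glass jar with dark lid, 76 mm diameter, 105 mm tall, loose, to the left; origin under its centre.
- spray_bottle: Bystander: white spray bottle with red head, 74 mm diameter, 187 mm tall, loose, far left; origin under its centre.
- tip_box: Bystander: blue box with clear lid, 85 x 120 x 56 mm, loose, far right; origin under its centre.
Mind the look-alikes: they are no part of the job. What is shaped like the part that bears tube_white_b_centre but black or green is not meant.

How it is judged:
On the way, in this order (a step that is already met when the one before it is completed fails the run):
1. the plunger is pressed in by the robot while the table is still at its first hole (value of joint plunger above 0.0078 m and contact force between the fingers and plunger above 0.5 N and value of joint turntable between -0.2 and 0.2 rad), for 0.05 s.
2. the red-capped tube stands at the reader and the plunger has sprung up into that hole (horizontal distance between tube_red_centre and reading_place below 0.01 m and value of joint plunger below 0.002 m), for 0.2 s.
At the end, for the whole second after the job is handed in: The red-capped tube's axis is within 10 mm of the reading place, the plunger is up (less than 2 mm of travel), the table is at rest (under 0.03 rad/s), and all five tubes stand upright in their cups (centres less than 8 mm above seated, tilt under 0.2 rad) (all of step 2 and velocity of joint turntable between -0.03 and 0.03 rad/s and height (world z) of each of tube_red_centre, tube_blue_centre, tube_white_a_centre, tube_white_b_centre, tube_white_c_centre below 0.081 m and angle between each of tube_red_centre, tube_blue_centre, tube_white_a_centre, tube_white_b_centre, tube_white_c_centre's own z axis and vertical below 0.2 rad); the robot touches nothing.
It fails at once if the table is turned the wrong way (the red-capped tube more than 100 mm from the reading place; it starts at 80 mm) (horizontal distance between tube_red_centre and reading_place above 0.1 m).
It fails at once if the table is turned well past the next hole (more than 1.35 rad) (value of joint turntable above 1.35 rad or value of joint turntable below -1.35 rad).
It fails at once if a tube is lifted more than 12 mm or tipped (height (world z) of any of tube_red_centre, tube_blue_centre, tube_white_a_centre, tube_white_b_centre, tube_white_c_centre above 0.085 m or angle between any of tube_red_centre, tube_blue_centre, tube_white_a_centre, tube_white_b_centre, tube_white_c_centre's own z axis and vertical above 0.35 rad).
It fails at once if the plunger is pressed or squeezed with more than 60 N (contact force between the fingers and plunger above 60 N).
It fails at once if a bystander is moved more than 20 mm (distance of any of tube_rack, jar, spray_bottle, tip_box from where it was at the start of the episode above 0.02 m).
It also fails if it takes over 35 s, if anything falls off the work surface, if the arm or the gripper's body presses on something with over 40 N, if the wrist force passes 120 N, or if a joint passes its speed limit or range.

ROBOT

A 6-joint arm with a two-finger parallel gripper is mounted at the origin on the work surface. World frame = base frame: x ahead of the robot, y to its left, z up, the work surface at z = 0. Lengths are in m, angles in rad, forces in N, time in s.
With the tool pointing down it reaches from about 0.35 to 0.975 m from the base axis. Payload 4.9 kg.
Tool frame: the origin (TCP) lies at the very end of the fingers, on their centre line; the grasp point (between the pads) lies 19 mm behind it; z points along the fingers, y is the direction in which the jaws open and shut (so a half turn about z gives the same grasp; the last joint's range is limited). The gripper opens to 85 mm and grips with 20 to 120 N. Pads are 22 mm wide; open, the fingers measure 114 mm over their backs; the gripper's body (76 mm by 85 mm) begins 54 mm behind the grasp point. The pads swing forward as they close: fully open they stand 13 mm farther back than shut.
Start: joints at [-1.449, 0.053, 1.613, -0, 1.476, -0.119], TCP at [0.149, -0.607, 0.231] pointing down, gripper open.
Joint ranges: [-3.01, 3.01], [-1.01, 2.22], [0.06, 2.58], [-1.02, 4.17], [0.09, 2.62], [-3.14, 3.14]. Speed limits (rad/s): [2.57, 2.57, 3.14, 3.14, 3.14, 3.14].

INTERFACE

Orientations are given as a unit quaternion [w, x, y, z].
In Python, from plant import state, eyes, job_done gives the robot as it stands.
- The arm moves only by the tool apply_moves, never from a script. Its argument "commands" is a list of rows, each an object with "linear": the shift along the tool's x, y, z in m, a list of three; "delta_rot": the turn, a rotation vector about the tool's x, y, z in degrees, a list of three; "fingers": the closure in counts, from 0 (fully open) to 255 (shut). In form: [{"linear": [x, y, z], "delta_rot": [wx, wy, wz], "fingers": fingers}, ...]. A call has exactly 8 rows; each row is the pose to reach, as a shift and turn from the pose commanded when the call began, along the tool's axes at that moment; what a row does not reach only later rows make up. A row lasts 1/10 s, in which the tool goes at most 50 mm and 8.59 degrees, less where a joint would pass 70% of its speed; a pose out of reach is approached as far as the arm can. A call with a gripper value outside its range is refused whole. The fingers move at their own pace and stop on an object; the grip force is fixed at half the most. Time passes only in rows, so rows that repeat a pose let the fingers close, or fill a call up. It gives the time, the measured TCP pose, the force and the opening at its end, in the units of the state.
- state(): the state, without advancing time (a new reading comes with each control period).
- eyes.grab_frame(name): name is "side" or "top" or "wrist"; returns the picture (400x640x3 uint8, red, green, blue); there is no depth.
- eyes.camera_params(name): a dict with "fx", "fy", "cx", "cy" (pixels), "position" and "rotation" of the camera in the world; the wrist camera has in their place "T_tool_cam" (4x4, takes a point from camera to tool coordinates, whose origin is the TCP and whose axes are the flange's). Camera axes: x right, y down, z forward; pixel columns grow to the right and rows downward; lengths in m; the calibration is good to about 2 mm. A picture is of the moment at which its call begins: read the wrist's pose just before it. camera_params takes no time and is no camera call.
- job_done(): hands the job in, once; it reports no verdict.
The state is a dict: "time": time; "joint_pos": joint angles; "joint_vel": joint speeds; "joint_efforts": joint torques, N m; "tool_pos": TCP position; "tool_rot": TCP orientation; "contact_force": force on the tool from outside, world axes, zero at the start; "ft_torque": the same for the moment, N m; "gripper_width": opening from 0.0 (shut) to 1.0 (fully open).
Only numpy, scipy, OpenCV 4.12 (cv2) and the standard library are available. Lean on these libraries where they do the work, as an engineer would, in place of code of your own. Each camera call takes 0.05 s, during which the arm holds its last target.

## Working session

There is one attempt and no reset: what is moved stays moved. The work goes in short steps, Python scripts to look and compute and a tool call to move; the robot and the scene stay as the last step left them, time stands still between calls to the robot, and variables do not carry over. Pictures are saved under pics/ and viewed, and the job is handed in when it is done.

Besides the shell and the picture viewer there is one more tool, called after "Call:" as name(argument=value, ...) on one line, values as JSON. apply_moves: Moves the arm, as the interface text tells. Its arguments: {"type":"object","properties":{"commands":{"type":"array","items":{"type":"object","properties":{"linear":{"type":"array","items":{"type":"number"}},"delta_rot":{"type":"array","items":{"type":"number"}},"fingers":{"type":"number"}}}}},"required":["commands"]}

```bash
ls; mkdir -p pics
python3 - <<'E'
from plant import state, eyes
import cv2
s=state(); print(s)
for n in("top","side"):
    print(n,eyes.camera_params(n)); cv2.imwrite(f"pics/{n}0.png",eyes.grab_frame(n)[:,:,::-1])
E
```

```text
pics
{'time': 0.0, 'joint_pos': array([-1.44897995e+00,  5.33990610e-02,  1.61431876e+00, -3.36457652e-05,
        1.47596480e+00, -1.19005518e-01]), 'joint_vel': array([ 1.24220519e-05, -5.49116900e-04,  1.60732918e-04,  2.47261280e-04,
       -4.53999027e-05, -2.52151489e-03]), 'joint_efforts': array([ 2.19489098e-04, -3.93679404e+01, -3.70177746e+01, -9.34516106e-05,
        7.15691902e-03,  6.62242996e-06]), 'tool_pos': array([ 0.14897442, -0.60634172,  0.23002205]), 'tool_rot': array([-1.04495598e-03,  9.92758621e-01,  1.20121724e-01, -1.82142518e-05]), 'contact_force': array([-0.59341121,  0.16620034, -0.01826897]), 'ft_torque': array([0.02982799, 0.04173655, 0.00801708]), 'gripper_width': 1.0004442432395415}
top {'fx': 503.60945939495247, 'fy': 503.60945939495247, 'cx': 320.79405973969244, 'cy': 203.43614431653282, 'position': array([0.51003065, 0.00211178, 1.39255146]), 'rotation': array([-0.01847318,  0.70729875, -0.70648059,  0.01650459])}
side {'fx': 462.4503538105945, 'fy': 462.4503538105945, 'cx': 315.8827003839565, 'cy': 200.247517599778, 'position': array([-0.02407582, -0.72027568,  0.91376229]), 'rotation': array([-0.38943168,  0.85101979, -0.32177314,  0.14342363])}
```

View pics/top0.png

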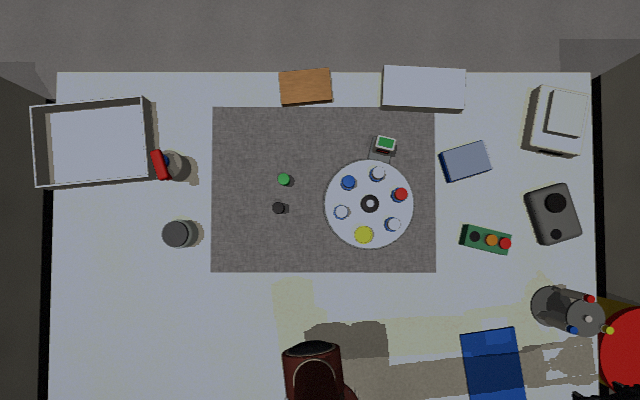

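View pics/side0.png

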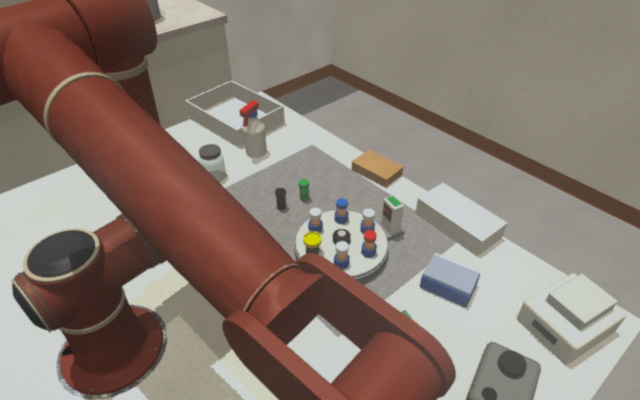

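The top view shows the turntable at about (370,203), the yellow dish at (364,234), the reader at (385,145), the red cap at (400,195) and the blue cap at (348,182). A white-capped tube is at (378,173) by the reader. The black (279,208) and green (284,179) tubes off the table are the look-alikes. To bring red to the reader, the table must turn CCW seen from above (+60°).

```bash
cat > h.py <<'E'
import numpy as np, cv2
from plant import state, eyes
from scipy.spatial.transform import Rotation as R
def cam(n,s=None):
    p=eyes.camera_params(n)
    if "position" in p:
        q=p["rotation"]; return p,R.from_quat([q[1],q[2],q[3],q[0]]).as_matrix(),p["position"]
    q=s["tool_rot"]; T=np.eye(4);T[:3,:3]=R.from_quat([q[1],q[2],q[3],q[0]]).as_matrix();T[:3,3]=s["tool_pos"]
    T=T@p["T_tool_cam"]; return p,T[:3,:3],T[:3,3]
def back(n,u,v,z,s=None):
    p,M,c=cam(n,s); d=M@np.array([(u-p["cx"])/p["fx"],(v-p["cy"])/p["fy"],1]); return c+d*(z-c[2])/d[2]
def blobs(im,name,lo,hi,box):
    x0,y0,x1,y1=box
    h=cv2.cvtColor(im[y0:y1,x0:x1],cv2.COLOR_RGB2HSV); m=cv2.inRange(h,np.array(lo),np.array(hi))
    n,l,st,c=cv2.connectedComponentsWithStats(m)
    return [(name,c[i]+[x0,y0],st[i,4],st[i,2:4]) for i in range(1,n) if st[i,4]>25]
E
python3 - <<'E'
from h import *
im=eyes.grab_frame("top")
b=(320,120,420,255)
for nm,lo,hi,z in(("yellow",(22,120,90),(38,255,255),.088),("red",(0,150,80),(8,255,255),.108),("blue",(100,150,60),(125,255,255),.108)):
    for x in blobs(im,nm,lo,hi,b): print(x, back("top",*x[1],z))
print("axis hub",back("top",370,203.5,.05))
cv2.imwrite("pics/topc.png",cv2.resize(im[120:255,310:430,::-1],None,fx=5,fy=4.4,interpolation=cv2.INTER_CUBIC))
# plate outline ellipse guess
for u in((324,204),(414,204),(369,159),(369,248)): print(back("top",*u,.04))
E
```

```text
('yellow', array([363.17959184, 234.39183673]), np.int32(245), array([18, 18], dtype=int32)) [ 0.49461624 -0.10388578  0.088     ]
('red', array([400.66371681, 193.53982301]), np.int32(113), array([12, 12], dtype=int32)) [ 0.59916905 -0.1983239   0.108     ]
('blue', array([348.06015038, 181.70676692]), np.int32(133), array([13, 15], dtype=int32)) [ 0.62937636 -0.06397535  0.108     ]
axis hub [ 0.57647279 -0.12541032  0.05      ]
[ 0.57548691 -0.00270256  0.04      ]
[ 0.57575109 -0.2445736   0.04      ]
[ 0.69726611 -0.12409447  0.04      ]
[ 0.45771119 -0.12325439  0.04      ]
```

View pics/topc.png

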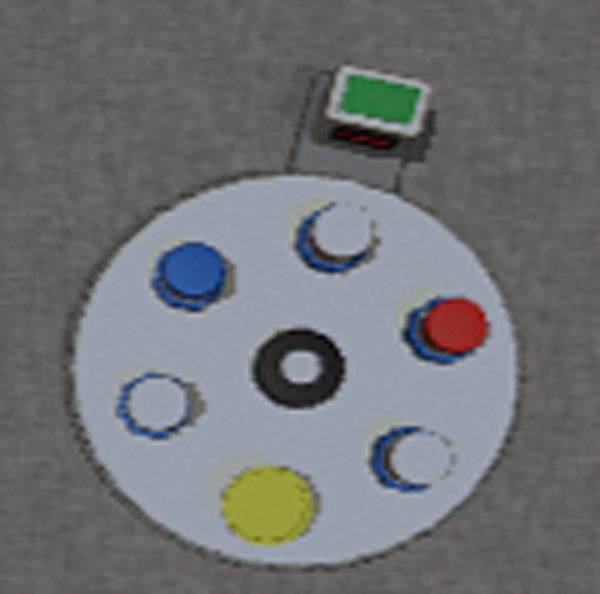

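```bash
cat >> h.py <<'E'
from scipy.optimize import least_squares
def fit(pl,red,blue,extra=[]):
    f=lambda p:np.concatenate([np.array(q)[:2]-(p[:2]+r*np.array([np.cos(p[2]+a),np.sin(p[2]+a)])) for q,r,a in
      [(pl,.085,0),(red,.08,2*np.pi/3),(blue,.08,-2*np.pi/3)]+extra])
    s=least_squares(f,[.577,-.1245,2.9]); return s.x,s.fun
def Rt(s):
    q=s["tool_rot"]; return R.from_quat([q[1],q[2],q[3],q[0]])
E
python3 - <<'E'
from h import *
x,r=fit([.4946,-.1039],[.5992,-.1983],[.6294,-.0640]); print(x,np.degrees(x[2]),r.round(4))
s=state(); pl=x[:2]+.085*np.array([np.cos(x[2]),np.sin(x[2])]); print(pl)
print(Rt(s).inv().apply(np.array([*pl,.20])-s["tool_pos"]), Rt(s).as_matrix().round(3))
E
```

```text
[ 0.57602556 -0.12243455  2.91903216] 167.2482229491599 [ 0.0015 -0.0002 -0.0005  0.0005 -0.0009 -0.0003]
[ 0.49312204 -0.10367269]
[ 0.45409912 -0.40618639  0.03108384] [[ 0.971  0.238 -0.   ]
 [ 0.238 -0.971  0.002]
 [ 0.    -0.002 -1.   ]]
```

Call:
apply_moves(commands=[{"linear": [0.035, -0.031, 0], "delta_rot": [0, 0, 0], "fingers": 255}, {"linear": [0.07, -0.062, 0], "delta_rot": [0, 0, 0], "fingers": 255}, {"linear": [0.105, -0.094, 0], "delta_rot": [0, 0, 0], "fingers": 255}, {"linear": [0.14, -0.125, 0], "delta_rot": [0, 0, 0], "fingers": 255}, {"linear": [0.175, -0.156, 0], "delta_rot": [0, 0, 0], "fingers": 255}, {"linear": [0.21, -0.188, 0], "delta_rot": [0, 0, 0], "fingers": 255}, {"linear": [0.245, -0.219, 0], "delta_rot": [0, 0, 0], "fingers": 255}, {"linear": [0.28, -0.25, 0], "delta_rot": [0, 0, 0], "fingers": 255}])

```text
time: 0.95
tool_pos: [0.3619, -0.2956, 0.2311]
tool_rot: [0.0, 0.993, 0.12, 0.0]
contact_force: [1.9, -0.4, 0.3]
gripper_width: -0.002
```

Run:
```python
from h import *
s=state(); print(s["time"],s["tool_pos"],s["tool_rot"],s["contact_force"],s["gripper_width"])
print(Rt(s).inv().apply(np.array([.4931,-.1037,.20])-s["tool_pos"]))
```

```text
0.95 [ 0.36191841 -0.29559602  0.23112377] [6.22839996e-05 9.92786976e-01 1.19891654e-01 9.07163013e-05] [ 1.89541693 -0.35385089  0.29879323] -0.0021604369819131462
[ 0.1730868  -0.15515565  0.0311298 ]
```

Call:
apply_moves(commands=[{"linear": [0.035, -0.031, 0.005], "delta_rot": [0, 0, 0], "fingers": 255}, {"linear": [0.07, -0.062, 0.01], "delta_rot": [0, 0, 0], "fingers": 255}, {"linear": [0.105, -0.093, 0.015], "delta_rot": [0, 0, 0], "fingers": 255}, {"linear": [0.14, -0.124, 0.02], "delta_rot": [0, 0, 0], "fingers": 255}, {"linear": [0.16, -0.142, 0.025], "delta_rot": [0, 0, 0], "fingers": 255}, {"linear": [0.173, -0.154, 0.03], "delta_rot": [0, 0, 0], "fingers": 255}, {"linear": [0.173, -0.154, 0.03], "delta_rot": [0, 0, 0], "fingers": 255}, {"linear": [0.173, -0.154, 0.03], "delta_rot": [0, 0, 0], "fingers": 255}])

```text
time: 1.75
tool_pos: [0.4923, -0.1065, 0.2009]
tool_rot: [-0.0, 0.993, 0.121, -0.001]
contact_force: [-0.6, -0.3, 0.0]
gripper_width: 0.004
```

Run:
```python
from h import *
s=state(); print(s["time"],s["tool_pos"],s["contact_force"])
im=eyes.grab_frame("wrist"); cv2.imwrite("pics/w1.png",im[:,:,::-1])
print(eyes.camera_params("wrist"))
for nm,lo,hi,z in(("yellow",(22,120,60),(38,255,255),.09),("red",(0,150,60),(8,255,255),.105),("blue",(100,150,60),(125,255,255),.105)):
    for x in blobs(im,nm,lo,hi,(0,0,640,400)): print(x, back("wrist",*x[1],z,s))
```

```text
1.75 [ 0.49232212 -0.10647774  0.20092897] [-0.59353138 -0.27412662  0.0463054 ]
{'fx': 304.083794562981, 'fy': 304.083794562981, 'cx': 321.4796011372264, 'cy': 195.87025710146978, 'T_tool_cam': array([[ 1.67628778e-03, -9.63512027e-01, -2.67659792e-01,
         6.73648205e-02],
       [ 9.99998488e-01,  1.73909730e-03,  2.40633083e-06,
        -1.51618192e-03],
       [ 4.63167894e-04, -2.67659392e-01,  9.63513485e-01,
        -1.42149333e-01],
       [ 0.00000000e+00,  0.00000000e+00,  0.00000000e+00,
         1.00000000e+00]])}
('yellow', array([318.88344371, 189.17041943]), np.int32(2265), array([54, 54], dtype=int32)) [ 0.49424738 -0.10211682  0.09      ]
('red', array([474.40720391,  91.72649573]), np.int32(1638), array([49, 44], dtype=int32)) [ 0.59820158 -0.19545532  0.105     ]
('blue', array([312.93390558,  15.61030043]), np.int32(1165), array([47, 43], dtype=int32)) [ 0.61826451 -0.06749609  0.105     ]
('blue', array([399.34117647,  23.70980392]), np.int32(510), array([48, 40], dtype=int32)) [ 0.6279394  -0.12752528  0.105     ]
('blue', array([594.39632922,  48.18325208]), np.int32(3487), array([53, 96], dtype=int32)) [ 0.64655522 -0.26774676  0.105     ]
('blue', array([438.7732342 ,  96.05762082]), np.int32(538), array([37, 46], dtype=int32)) [ 0.58894931 -0.17085977  0.105     ]
('blue', array([286.78021978, 105.46703297]), np.int32(182), array([26, 44], dtype=int32)) [ 0.55512797 -0.06248024  0.105     ]
('blue', array([398.37944664, 166.65612648]), np.int32(253), array([39, 40], dtype=int32)) [ 0.53101344 -0.15798976  0.105     ]
```

View pics/w1.png

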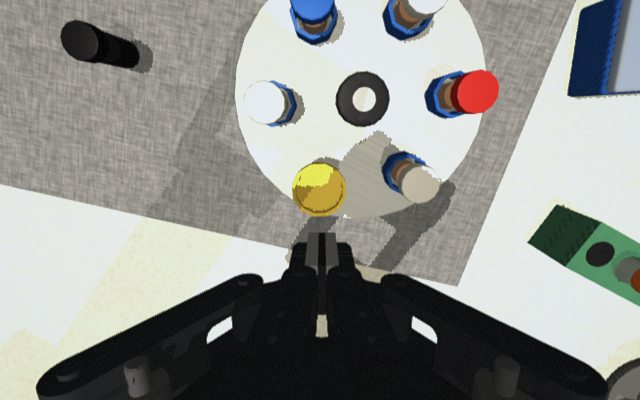

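Run:
```python
from h import *
x,r=fit([.4944,-.103],[.5987,-.1970],[.6294,-.0640]); print(x,np.degrees(x[2]),r.round(4))
s=state(); print(s["time"],s["tool_pos"],s["joint_vel"].round(4))
print("hub",back("wrist",362.5,99,.05,s),back("wrist",362.5,99,.06,s))
pl=x[:2]+.085*np.array([np.cos(x[2]),np.sin(x[2])]); print(pl)
print(Rt(s).inv().apply(np.array([*pl,.10])-s["tool_pos"]))
```

```text
[ 0.57579081 -0.1217074   2.91522739] 167.03022572469433 [ 0.0014 -0.0004 -0.0005  0.0012 -0.0009 -0.0008]
1.8 [ 0.49233507 -0.10699282  0.20125503] [-0.0168 -0.006  -0.0037 -0.0004 -0.0006  0.0002]
hub [ 0.57702792 -0.12337405  0.05      ] [ 0.57636065 -0.12221707  0.06      ]
[ 0.49295928 -0.10263025]
[ 0.00168913 -0.00410581  0.1012536 ]
```

Call:
apply_moves(commands=[{"linear": [0.002, -0.0037, 0.02], "delta_rot": [0, 0, 0], "fingers": 255}, {"linear": [0.002, -0.0037, 0.045], "delta_rot": [0, 0, 0], "fingers": 255}, {"linear": [0.002, -0.0037, 0.07], "delta_rot": [0, 0, 0], "fingers": 255}, {"linear": [0.002, -0.0037, 0.09], "delta_rot": [0, 0, 0], "fingers": 255}, {"linear": [0.002, -0.0037, 0.1], "delta_rot": [0, 0, 0], "fingers": 255}, {"linear": [0.002, -0.0037, 0.107], "delta_rot": [0, 0, 0], "fingers": 255}, {"linear": [0.002, -0.0037, 0.107], "delta_rot": [0, 0, 0], "fingers": 255}, {"linear": [0.002, -0.0037, 0.107], "delta_rot": [0, 0, 0], "fingers": 255}])

```text
time: 2.6
tool_pos: [0.4943, -0.103, 0.0954]
tool_rot: [0.0, 0.993, 0.12, 0.001]
contact_force: [-0.1, -0.2, 0.9]
gripper_width: -0.004
```

Run:
```python
from h import *
s=state(); print(s["time"],s["tool_pos"],s["contact_force"])
im=eyes.grab_frame("wrist"); cv2.imwrite("pics/w2.png",im[:,:,::-1])
im=eyes.grab_frame("side"); cv2.imwrite("pics/s2.png",cv2.resize(im[160:310,240:440,::-1],None,fx=4,fy=4))
```

```text
2.6 [ 0.4943371  -0.10299789  0.09540447] [-0.07712292 -0.19667317  0.93493962]
```

View pics/w2.png

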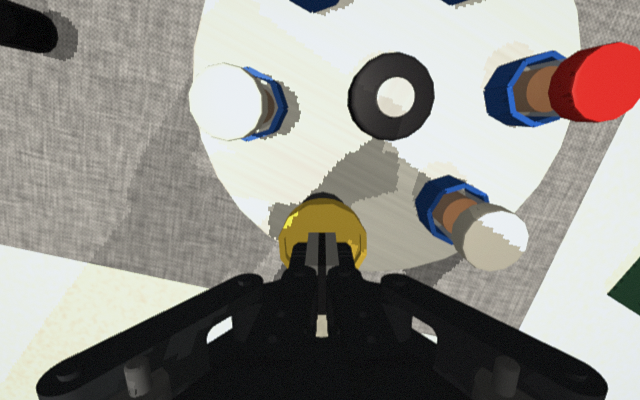

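View pics/s2.png

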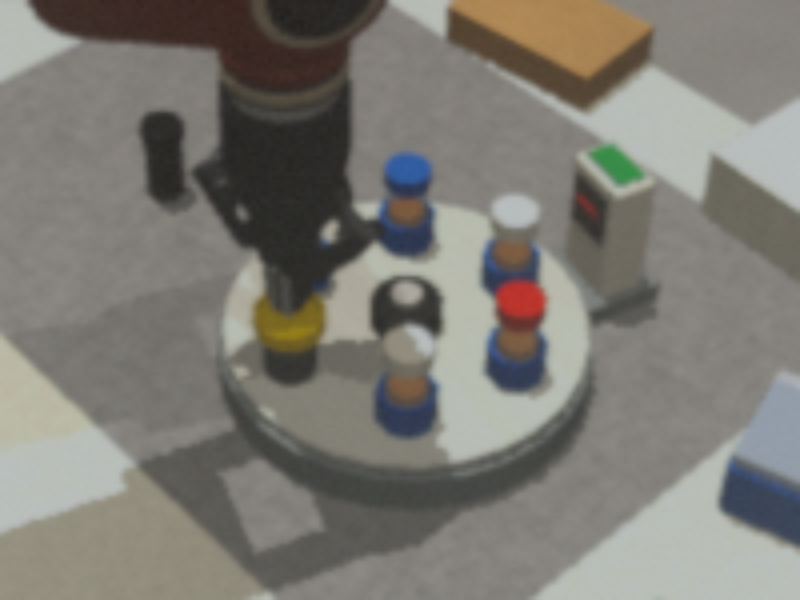

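Call:
apply_moves(commands=[{"linear": [0, 0, 0.004], "delta_rot": [0, 0, 0], "fingers": 255}, {"linear": [0, 0, 0.008], "delta_rot": [0, 0, 0], "fingers": 255}, {"linear": [0, 0, 0.011], "delta_rot": [0, 0, 0], "fingers": 255}, {"linear": [0, 0, 0.013], "delta_rot": [0, 0, 0], "fingers": 255}, {"linear": [0, 0, 0.015], "delta_rot": [0, 0, 0], "fingers": 255}, {"linear": [0, 0, 0.0165], "delta_rot": [0, 0, 0], "fingers": 255}, {"linear": [0, 0, 0.0175], "delta_rot": [0, 0, 0], "fingers": 255}, {"linear": [0, 0, 0.0175], "delta_rot": [0, 0, 0], "fingers": 255}])

```text
time: 3.5
tool_pos: [0.494, -0.1025, 0.0771]
tool_rot: [0.0, 0.993, 0.12, 0.0]
contact_force: [0.9, -0.1, 5.0]
gripper_width: 0.001
```

Run:
```python
from h import *
s=state(); print(s["time"],s["tool_pos"],s["contact_force"])
```

```text
3.5 [ 0.49399414 -0.10254786  0.07705167] [ 0.94373135 -0.14206897  5.00200509]
```

Call:
apply_moves(commands=[{"linear": [0, 0, 0.0005], "delta_rot": [0, 0, 0], "fingers": 255}, {"linear": [0, 0, 0.001], "delta_rot": [0, 0, 0], "fingers": 255}, {"linear": [0, 0, 0.0015], "delta_rot": [0, 0, 0], "fingers": 255}, {"linear": [0, 0, 0.0015], "delta_rot": [0, 0, 0], "fingers": 255}, {"linear": [0, 0, 0.0015], "delta_rot": [0, 0, 0], "fingers": 255}, {"linear": [0, 0, 0.0015], "delta_rot": [0, 0, 0], "fingers": 255}, {"linear": [0, 0, 0.0015], "delta_rot": [0, 0, 0], "fingers": 255}, {"linear": [0, 0, 0.0015], "delta_rot": [0, 0, 0], "fingers": 255}])

```text
time: 4.3
tool_pos: [0.494, -0.1026, 0.076]
tool_rot: [0.0, 0.993, 0.12, 0.0]
contact_force: [-1.6, 0.9, 6.4]
gripper_width: 0.001
```

Run:
```python
from h import *
s=state(); print(s["time"],s["tool_pos"],s["contact_force"])
# arc deltas in tool frame
ax=np.array([.5762,-.1220]); p0=np.array([.4942,-.1027]); print(np.linalg.norm(p0-ax),np.degrees(np.arctan2(*(p0-ax)[::-1])))
for d in range(0,61,4):
    p=ax+R.from_euler('z',d,degrees=True).as_matrix()[:2,:2]@(p0-ax)
    print(d,Rt(s).inv().apply([*(p-p0),0]).round(4)[:2],p.round(4))
```

```text
4.3 [ 0.49402375 -0.10259694  0.07599511] [-1.56018829  0.91749912  6.38675281]
0.08424066713885885 166.75558559192098
0 [0. 0.] [ 0.4942 -0.1027]
4 [-0.0025  0.0053] [ 0.4931 -0.1085]
8 [-0.0046  0.0108] [ 0.4923 -0.1143]
12 [-0.0063  0.0164] [ 0.492  -0.1202]
16 [-0.0076  0.0222] [ 0.4921 -0.126 ]
20 [-0.0086  0.028 ] [ 0.4925 -0.1319]
24 [-0.0091  0.0338] [ 0.4934 -0.1377]
28 [-0.0092  0.0397] [ 0.4947 -0.1435]
32 [-0.0089  0.0456] [ 0.4964 -0.1491]
36 [-0.0082  0.0514] [ 0.4985 -0.1546]
40 [-0.0071  0.0572] [ 0.501  -0.1599]
44 [-0.0055  0.0629] [ 0.5038 -0.1651]
48 [-0.0036  0.0684] [ 0.507 -0.17 ]
52 [-0.0013  0.0738] [ 0.5105 -0.1747]
56 [0.0013 0.0791] [ 0.5143 -0.1792]
60 [0.0043 0.0841] [ 0.5185 -0.1834]
```

Plunger is about 10 mm down at 6.4 N. Now turning CCW along the circle.

Call:
apply_moves(commands=[{"linear": [-0.0013, 0.0026, 0], "delta_rot": [0, 0, 0], "fingers": 255}, {"linear": [-0.0035, 0.008, 0], "delta_rot": [0, 0, 0], "fingers": 255}, {"linear": [-0.0055, 0.0136, 0], "delta_rot": [0, 0, 0], "fingers": 255}, {"linear": [-0.007, 0.0193, 0], "delta_rot": [0, 0, 0], "fingers": 255}, {"linear": [-0.0081, 0.0251, 0], "delta_rot": [0, 0, 0], "fingers": 255}, {"linear": [-0.0089, 0.0309, 0], "delta_rot": [0, 0, 0], "fingers": 255}, {"linear": [-0.0092, 0.0367, 0], "delta_rot": [0, 0, 0], "fingers": 255}, {"linear": [-0.0092, 0.0397, 0], "delta_rot": [0, 0, 0], "fingers": 255}])

```text
time: 5.1
tool_pos: [0.4947, -0.1437, 0.076]
tool_rot: [0.0, 0.993, 0.12, 0.0]
contact_force: [-0.9, 0.2, 6.3]
gripper_width: -0.001
```

Run:
```python
from h import *
s=state(); print(s["time"],s["tool_pos"],s["contact_force"])
im=eyes.grab_frame("wrist"); cv2.imwrite("pics/w3.png",im[:,:,::-1])
```

```text
5.1 [ 0.49471049 -0.14373284  0.07600195] [-0.88498935  0.21365198  6.28408094]
```

View pics/w3.png

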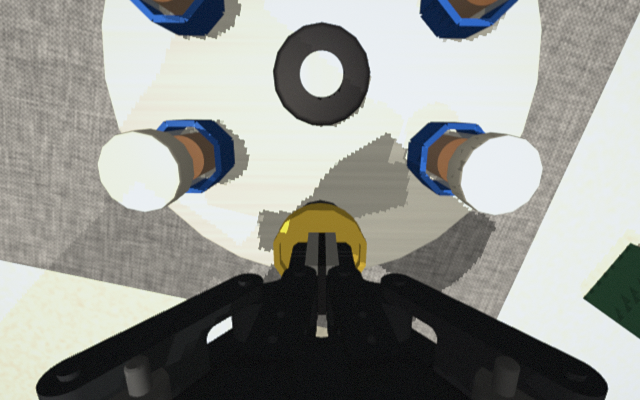

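The table turned with the dish, which is still centred under the fingertip at (320,240). I'm continuing to about 56°.

Call:
apply_moves(commands=[{"linear": [0.0001, 0.003, 0], "delta_rot": [0, 0, 0], "fingers": 255}, {"linear": [0.0006, 0.0088, 0], "delta_rot": [0, 0, 0], "fingers": 255}, {"linear": [0.0015, 0.0146, 0], "delta_rot": [0, 0, 0], "fingers": 255}, {"linear": [0.0029, 0.0204, 0], "delta_rot": [0, 0, 0], "fingers": 255}, {"linear": [0.0046, 0.026, 0], "delta_rot": [0, 0, 0], "fingers": 255}, {"linear": [0.0067, 0.0314, 0], "delta_rot": [0, 0, 0], "fingers": 255}, {"linear": [0.0092, 0.0368, 0], "delta_rot": [0, 0, 0], "fingers": 255}, {"linear": [0.0105, 0.0394, 0], "delta_rot": [0, 0, 0], "fingers": 255}])

```text
time: 5.95
tool_pos: [0.5144, -0.1795, 0.076]
tool_rot: [0.0, 0.993, 0.12, 0.0]
contact_force: [-1.0, 1.4, 7.6]
gripper_width: -0.002
```

Run:
```python
from h import *
s=state(); print(s["time"],s["tool_pos"],s["contact_force"])
im=eyes.grab_frame("wrist"); cv2.imwrite("pics/w4.png",im[:,:,::-1])
im=eyes.grab_frame("top"); cv2.imwrite("pics/t4.png",cv2.resize(im[120:255,310:430,::-1],None,fx=5,fy=4.4,interpolation=cv2.INTER_CUBIC))
for nm,lo,hi,z in(("red",(0,150,80),(8,255,255),.108),("blue",(100,150,60),(125,255,255),.108)):
    for x in blobs(im,nm,lo,hi,(320,120,420,255)): print(x, back("top",*x[1],z))
```

```text
5.95 [ 0.51441899 -0.17952391  0.07597233] [-0.95603659  1.44385581  7.61544878]
('red', array([381.2962963 , 173.15740741]), np.int32(108), array([12, 11], dtype=int32)) [ 0.65142414 -0.1490992   0.108     ]
('red', array([385.85664336, 229.68531469]), np.int32(286), array([28, 50], dtype=int32)) [ 0.50688796 -0.16002627  0.108     ]
('red', array([409.696, 217.   ]), np.int32(125), array([22, 17], dtype=int32)) [ 0.53925655 -0.22094243  0.108     ]
('red', array([406.96268657, 232.54477612]), np.int32(134), array([27, 19], dtype=int32)) [ 0.49968566 -0.21369186  0.108     ]
('blue', array([340.21052632, 208.28571429]), np.int32(133), array([13, 14], dtype=int32)) [ 0.56128989 -0.0438446   0.108     ]
```

View pics/w4.png

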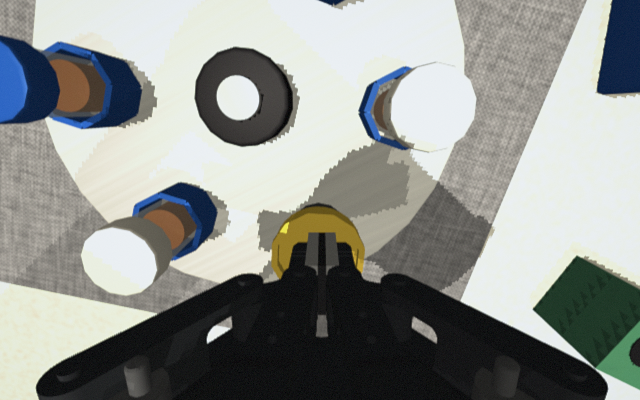

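View pics/t4.png

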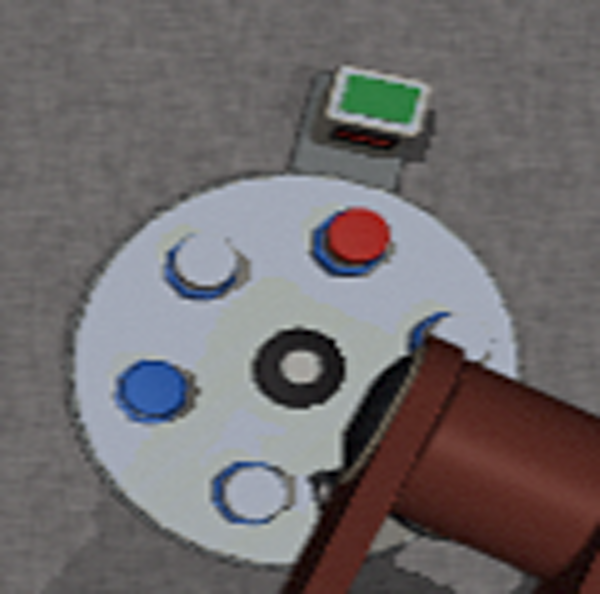

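Tracking red and blue in the top view gives about 53.4° turned, so the finger has slipped about 2.5° ahead. I need about 6.6° more, and will go 5.5° and measure again.

Call:
apply_moves(commands=[{"linear": [0.0006, 0.0011, 0], "delta_rot": [0, 0, 0], "fingers": 255}, {"linear": [0.0013, 0.0023, 0], "delta_rot": [0, 0, 0], "fingers": 255}, {"linear": [0.0021, 0.0035, 0], "delta_rot": [0, 0, 0], "fingers": 255}, {"linear": [0.0029, 0.0048, 0], "delta_rot": [0, 0, 0], "fingers": 255}, {"linear": [0.0036, 0.0059, 0], "delta_rot": [0, 0, 0], "fingers": 255}, {"linear": [0.0042, 0.0068, 0], "delta_rot": [0, 0, 0], "fingers": 255}, {"linear": [0.0042, 0.0068, 0], "delta_rot": [0, 0, 0], "fingers": 255}, {"linear": [0.0042, 0.0068, 0], "delta_rot": [0, 0, 0], "fingers": 255}])

```text
time: 6.85
tool_pos: [0.52, -0.185, 0.076]
tool_rot: [0.001, 0.993, 0.12, 0.0]
contact_force: [0.4, 0.1, 4.9]
gripper_width: -0.002
```

```bash
cat > m.py <<'E'
from h import *
s=state(); print(s["time"],s["tool_pos"],s["contact_force"])
im=eyes.grab_frame("top"); ax=np.array([.5762,-.122])
for nm,lo,hi,z,b,a0 in(("red",(0,150,80),(8,255,255),.108,(365,155,395,185),(.5992,-.1983)),("blue",(100,150,60),(125,255,255),.108,(320,190,360,240),(.6294,-.0640))):
    for x in blobs(im,nm,lo,hi,b):
        p=back("top",*x[1],z); d=p[:2]-ax; e=np.array(a0)-ax
        print(x,p, np.degrees(np.arctan2(d[1],d[0])-np.arctan2(e[1],e[0])))
E
python3 m.py
```

```text
6.85 [ 0.52001159 -0.18504083  0.07601542] [0.36954259 0.06202615 4.94142648]
('red', array([378.58715596, 172.37614679]), np.int32(109), array([12, 12], dtype=int32)) [ 0.65342686 -0.1421733   0.108     ] 58.585266097207565
('blue', array([340.78030303, 210.83333333]), np.int32(132), array([13, 13], dtype=int32)) [ 0.55478591 -0.04529392  0.108     ] 58.12650952281671
```

Call:
apply_moves(commands=[{"linear": [0.0006, 0.0009, 0], "delta_rot": [0, 0, 0], "fingers": 255}, {"linear": [0.0012, 0.0018, 0], "delta_rot": [0, 0, 0], "fingers": 255}, {"linear": [0.0012, 0.0018, 0], "delta_rot": [0, 0, 0], "fingers": 255}, {"linear": [0.0012, 0.0018, -0.001], "delta_rot": [0, 0, 0], "fingers": 255}, {"linear": [0.0012, 0.0018, -0.0025], "delta_rot": [0, 0, 0], "fingers": 255}, {"linear": [0.0012, 0.0018, -0.004], "delta_rot": [0, 0, 0], "fingers": 255}, {"linear": [0.0012, 0.0018, -0.005], "delta_rot": [0, 0, 0], "fingers": 255}, {"linear": [0.0012, 0.0018, -0.005], "delta_rot": [0, 0, 0], "fingers": 255}])

```text
time: 7.7
tool_pos: [0.5213, -0.1861, 0.0805]
tool_rot: [0.0, 0.993, 0.12, 0.0]
contact_force: [1.1, -1.5, 3.0]
gripper_width: 0.001
```

```bash
python3 m.py
```

```text
7.7 [ 0.52127825 -0.18614332  0.08047903] [ 1.06473488 -1.546198    3.02348205]
('red', array([378.24770642, 172.26605505]), np.int32(109), array([13, 12], dtype=int32)) [ 0.6537092  -0.14130554  0.108     ] 59.23869517361481
('blue', array([340.84285714, 211.3       ]), np.int32(140), array([14, 14], dtype=int32)) [ 0.55359477 -0.04545264  0.108     ] 58.98075527804092
```

The force at 5.5 mm down suggests the pin is entering the hole. I'll raise straight up and check.

Call:
apply_moves(commands=[{"linear": [0, 0, -0.002], "delta_rot": [0, 0, 0], "fingers": 255}, {"linear": [0, 0, -0.004], "delta_rot": [0, 0, 0], "fingers": 255}, {"linear": [0, 0, -0.007], "delta_rot": [0, 0, 0], "fingers": 255}, {"linear": [0, 0, -0.012], "delta_rot": [0, 0, 0], "fingers": 255}, {"linear": [0, 0, -0.025], "delta_rot": [0, 0, 0], "fingers": 255}, {"linear": [0, 0, -0.045], "delta_rot": [0, 0, 0], "fingers": 255}, {"linear": [0, 0, -0.065], "delta_rot": [0, 0, 0], "fingers": 255}, {"linear": [0, 0, -0.065], "delta_rot": [0, 0, 0], "fingers": 255}])

```text
time: 8.55
tool_pos: [0.523, -0.1871, 0.1493]
tool_rot: [0.002, 0.993, 0.12, 0.003]
contact_force: [0.8, -0.5, 1.6]
gripper_width: 0.002
```

```bash
python3 m.py
python3 - <<'E'
from h import *
s=state()
im=eyes.grab_frame("wrist"); cv2.imwrite("pics/w5.png",im[:,:,::-1])
im=eyes.grab_frame("side"); cv2.imwrite("pics/s5.png",cv2.resize(im[160:310,240:440,::-1],None,fx=4,fy=4,interpolation=cv2.INTER_CUBIC))
E
```

```text
8.55 [ 0.52296052 -0.18707459  0.14930697] [ 0.75530685 -0.45976482  1.6204114 ]
('red', array([378.4, 172.3]), np.int32(110), array([12, 12], dtype=int32)) [ 0.65362226 -0.14169504  0.108     ] 58.952558623044794
('blue', array([340.82191781, 211.33561644]), np.int32(146), array([14, 14], dtype=int32)) [ 0.55350379 -0.04539915  0.108     ] 59.03246600788955
```

View pics/w5.png

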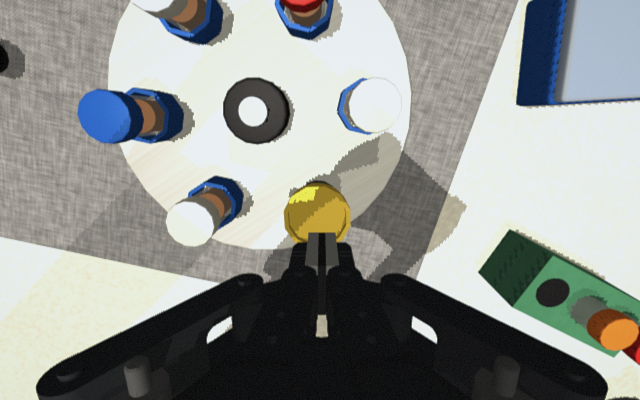

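View pics/s5.png

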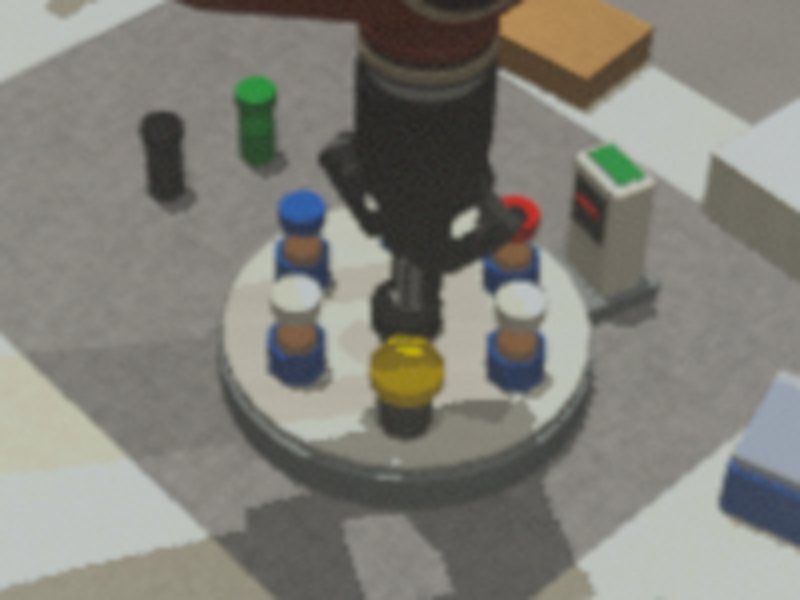

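The red tube stands in front of the reader and all tubes are upright. The dish looks raised. I'll back off to clear the views and triangulate its height.

Call:
apply_moves(commands=[{"linear": [0, 0, -0.02], "delta_rot": [0, 0, 0], "fingers": 255}, {"linear": [0, 0.02, -0.05], "delta_rot": [0, 0, 0], "fingers": 255}, {"linear": [0, 0.06, -0.07], "delta_rot": [0, 0, 0], "fingers": 255}, {"linear": [-0.02, 0.1, -0.08], "delta_rot": [0, 0, 0], "fingers": 255}, {"linear": [-0.05, 0.14, -0.08], "delta_rot": [0, 0, 0], "fingers": 255}, {"linear": [-0.08, 0.18, -0.08], "delta_rot": [0, 0, 0], "fingers": 255}, {"linear": [-0.1, 0.2, -0.08], "delta_rot": [0, 0, 0], "fingers": 255}, {"linear": [-0.1, 0.2, -0.08], "delta_rot": [0, 0, 0], "fingers": 255}])

```text
time: 9.5
tool_pos: [0.4691, -0.4067, 0.2231]
tool_rot: [-0.001, 0.993, 0.118, -0.001]
contact_force: [-0.6, 0.7, 0.6]
gripper_width: -0.007
```

```bash
python3 m.py
python3 - <<'E'
from h import *
s=state(); print(s["tool_pos"])
t=eyes.grab_frame("top"); d=eyes.grab_frame("side")
cv2.imwrite("pics/t6.png",t[:,:,::-1]);cv2.imwrite("pics/s6.png",cv2.resize(d[160:310,240:440,::-1],None,fx=4,fy=4,interpolation=cv2.INTER_CUBIC))
def tri(a,b):
    P=[]
    for n,im in(("top",a),("side",b)):
        box=(320,120,420,265) if n=="top" else (260,180,420,300)
        x=max(blobs(im,n,(22,120,50),(38,255,255),box),key=lambda q:q[2]); print(x)
        p,M,c=cam(n); K=np.array([[p["fx"],0,p["cx"]],[0,p["fy"],p["cy"]],[0,0,1]])
        P.append((K@np.c_[M.T,-M.T@c],x[1]))
    X=cv2.triangulatePoints(P[0][0],P[1][0],P[0][1],P[1][1]).ravel(); print("dish",X[:3]/X[3])
tri(cv2.imread("pics/top0.png")[:,:,::-1].copy(),cv2.imread("pics/side0.png")[:,:,::-1].copy())
tri(t,d)
E
```

```text
9.5 [ 0.46911033 -0.40668098  0.22308843] [-0.64492041  0.66506092  0.63851847]
('red', array([378.4, 172.3]), np.int32(110), array([12, 12], dtype=int32)) [ 0.65362226 -0.14169504  0.108     ] 58.952558623044794
('blue', array([340.79310345, 211.37241379]), np.int32(145), array([14, 14], dtype=int32)) [ 0.55340977 -0.04532556  0.108     ] 59.082060794705164
[ 0.47018225 -0.40497788  0.22322078]
('top', array([363.20325203, 234.41869919]), np.int32(246), array([18, 18], dtype=int32))
('side', array([311.97058824, 239.14285714]), np.int32(238), array([17, 17], dtype=int32))
dish [ 0.49500966 -0.10443681  0.08657052]
('top', array([394.432, 225.364]), np.int32(250), array([18, 18], dtype=int32))
('side', array([341.28294574, 252.1627907 ]), np.int32(258), array([18, 18], dtype=int32))
dish [ 0.51852613 -0.18523648  0.08769754]
```

View pics/t6.png

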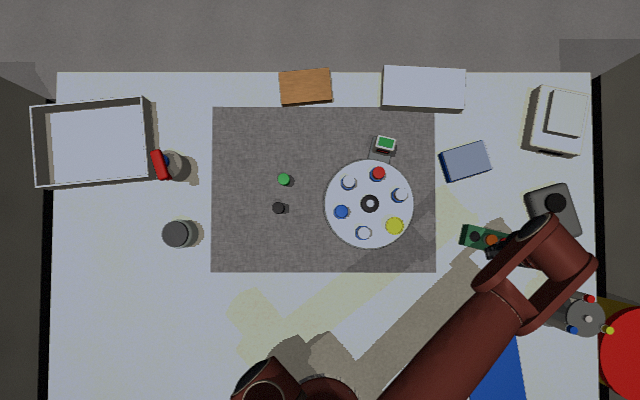

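View pics/s6.png

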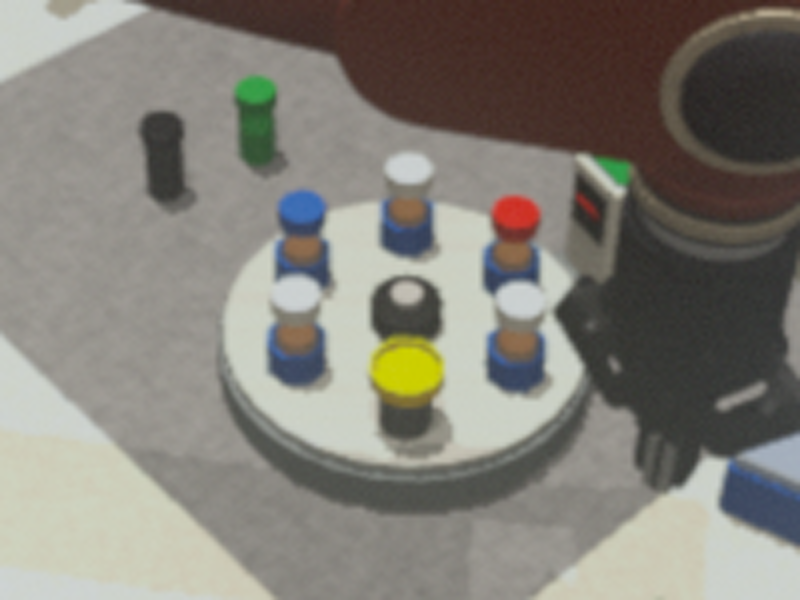

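```bash
python3 -c "
from plant import job_done; print(job_done())"
```

```text
the job is handed in; nothing more can be done
None
```

I pressed the yellow plunger to its stop with the closed fingertips at about 6–7 N. I then turned the table one hole counter-clockwise, let the plunger up, backed the arm clear and handed the job in at about 9.6 s.

**Last checks (after backing off):**
- **Plunger:** the dish triangulates at 87.7 mm, against 86.6 mm at the start by the same method, so it has sprung right up. It had moved 84 mm between the two measurements, close to the 85 mm expected for one hole.
- **Red tube:** it stands where the white tube was, in front of the reader.
- **Tubes and bystanders:** all five tubes are upright in their cups. The jar, spray bottle and rack looked unmoved in the last top view. The arm covered most of the tip box there, so I did not check it.

**One mismatch:** tracking the red and blue caps in the top view gives about 59° rather than 60°. I put that down to my roughly 2 mm uncertainty about the axis position, since the raised plunger shows the pin is in the hole.

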